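Lock back the belt tensioner of a bowl mixer

ROBOT

A 6-joint arm with a two-finger parallel gripper is mounted at the origin on a cart in front of the work surface, level with it; the furniture and walls round the work are solid. World frame = base frame: x ahead of the robot, y to its left, z up, the work surface at z = 0. Lengths are in m, angles in rad, forces in N, time in s.
With the tool pointing down it reaches from about 0.275 to 0.875 m from the base axis. Payload 12.5 kg.
Tool frame: the origin (TCP) lies at the very end of the fingers, on their centre line; the grasp point (between the pads) lies 19 mm behind it; z points along the fingers, y is the line along which they close (so a half turn about z gives the same grasp; the last joint's range is limited). The gripper opens to 85 mm and grips with 20 to 120 N. Pads are 22 mm wide; open, the fingers measure 114 mm over their backs; the gripper's body (76 mm by 85 mm) begins 54 mm behind the grasp point. The pads swing forward as they close: fully open they stand 13 mm farther back than shut.
Start: joints at [1.108, 0.351, 1.652, -0, 1.139, -0.085], TCP at [0.203, 0.511, 0.231] pointing down, gripper open.
Joint ranges: [-2.75, 2.75], [-0.79, 2.1], [0.01, 2.65], [-1.57, 4.71], [0.07, 3.14], [-2.87, 2.87]. Speed limits (rad/s): [2.22, 2.22, 2.79, 3.14, 3.14, 3.14].

INTERFACE

Orientations are given as a 3x3 rotation matrix whose columns are the frame's x, y, z axes.
In Python, from bench import manip gives the robot as it stands. Calls block until the motion is done:
- manip.move_ptp(position, orientation): joint-space move of the TCP to a pose.
- manip.move_l(position, attitude=None, max_speed=0.15): straight line of the TCP; attitude=None keeps the orientation; max_speed is the mean speed in m/s.
- manip.move_j(angles): joint-space move.
- manip.set_gripper(opening, effort=None): opening from 0.0 (shut) to 1.0 (fully open); effort is the grip in N (None keeps the last); returns when the fingers have stopped.
- manip.dwell(seconds).
- manip.inverse_kinematics(position, orientation): joint angles nearest the present ones, or None.
- manip.grab_frame(name): name is "scene" or "top" or "wrist"; returns (picture, depth): 400x640x3 uint8, red, green, blue; 400x640 float32, m along the optical axis (not along the pixel's ray), 0 where there is no reading.
- manip.get_calibration(name): a dict with "camera_matrix" (3x3 intrinsics, pixels), "k1" (the pictures are not rectified: a ray, as slopes to the right and down, at radius r is drawn at 1 + k1 r^2 times it, then the intrinsics apply), "R" (3x3) and "t" (3): a world point X has camera coordinates R X + t. Camera axes: x right, y down, z forward; pixel columns grow to the right and rows downward; lengths in m; the calibration is good to about 2 mm. A picture is of the moment at which its call begins: read the wrist's pose just before it. get_calibration takes no time and is no camera call; for the wrist camera it gives the pose at the moment of the call.
A pose or a line that the arm cannot do raises manip.Unreachable and nothing moves.
- manip.sign_off(): hands the job in; it is judged then, once.
Trained networks look in the newest picture that a camera, given by its name, has taken for a name from the list of things; names that differ only in an ending like _2 or _b are one class to them, and where a whole thing is asked for, a point or a joint stands for the part that bears it (a point fixed in the world has none). Each returns a list of dicts, best first, with "confidence" (0 to 1); they miss things now and then, are a little off and sometimes report something else, mostly with a low value. They report only what shows in the picture. A call takes as long as a camera call. They do not tell look-alikes from the thing itself.
- manip.look_for(camera, name): "at" ([x, y, z] in m, in world coordinates, good to about 4 mm: the middle of the surface that is visible of it).
Readings, each from a call of its own:
- manip.current_time(): time.
- manip.current_qpos(): joint angles.
- manip.current_joint_vel(): joint speeds.
- manip.current_joint_torque(): joint torques, N m.
- manip.current_ee_pos(): TCP position.
- manip.current_tcp_rot(): TCP orientation.
- manip.current_force(): force on the tool from outside, world axes, zero at the start.
- manip.current_ft_torque(): the same for the moment, N m.
- manip.current_grip_width(): opening from 0.0 (shut) to 1.0 (fully open).
- manip.current_grip_force(): force on a finger pad.
Only numpy, scipy, OpenCV 4.12 (cv2) and the standard library are available. Lean on these libraries where they do the work, as an engineer would, in place of code of your own. Each camera call takes 0.05 s, during which the arm holds its last target. There are 200 camera calls.

TASK

The cover is off this bowl mixer so that a new drive belt can be fitted, and its sprung belt tensioner must first be locked back. Draw the locking pin out of its stowage hole, put it down through the eye at the end of the tensioner arm, use it to swing the arm back against its spring, towards the front of the base where the speed knob is, feel with it for the lock hole in the quadrant underneath, press it fully home there and let go. Be gentle: never force the pin or let it grind hard on the metal, and leave the bowl, the screwdriver and the cup where they are.

Things in the scene. Friction and masses are not known exactly. Their poses are not given: they have to be found in the camera images.
- mixer_base: White cast drive base of a bowl mixer, 224 x 314 mm (x, y), fixed, cover off. Origin: centre of its underside; -x is its front with the round speed control. Flat grey deck at z = 58 mm, rim to 63. Large belt pulley (110 mm across, top 44 mm above the deck, drive dog to 68) at x 27, y 78 mm; motor pulley (36 mm across, top 48 above the deck) at x 40, y -105.
- quadrant_mid (a point): Middle of the search range on the flat top (72 mm above the worktop) of the 14 mm thick steel quadrant bolted to the deck under the eye's path. Its one lock hole (12 mm diameter, 14 mm deep, no chamfer) lies 105 mm from the pivot, under the eye at an arm angle between 0.42 and 0.70 rad: slotted bolts, so not known exactly; feel for it. This point is at 0.56 rad.
- tension_arm (a joint): Angle of the sprung tensioner arm, rad: 0 at rest on its stop, growing anticlockwise seen from above as the eye is pulled towards the front of the base; end stop at 0.78. A torsion spring drives it towards 0: about 3 N at the eye at rest, about 6 N at the lock hole. Let go unlocked, it springs back to 0.
- tension_pivot (a point): Point on the tensioner arm's vertical pivot axis, at the height of the arm's top face (82 mm above the worktop). The post there rises 10 mm above that face.
- tension_eye (a point): Centre of the eye at the arm's free end, at its top face (82 mm above the worktop): a round vertical hole of 12 mm diameter through the arm's 8 mm thick, 30 mm square end, 105 mm from the pivot axis; 2 mm gap below, then the quadrant. The point's x axis points from pivot to eye, z up. The black tension wheel (36 mm across, top 24 mm above the face) stands on the arm 63 mm from the eye.
- stow_hole (a point): Mouth of the stowage hole in which the pin stands at the start: top centre of a 30 mm square aluminium boss, 24 mm above the deck; vertical hole 12 mm diameter, 24 mm deep; near the front left corner of the base.
- pin_knob (a point): Grip point of the locking pin: on its axis, 42 mm above its foot, about the middle of the black ribbed knob (24 mm diameter, from 25.5 to 60 mm above the foot). z points up along the pin. The pin weighs 50 to 100 g and stands upright in the stowage hole, its collar on the boss.
- pin_foot (a point): Foot of the locking pin: lower end of its steel shank (10 mm diameter, 22 mm long up to the 22 mm collar; chamfered from 8 mm diameter at the foot to 10 mm at 1.5 mm up). Swung under spring load the pin rubs in the eye and needs 7 to 12 N of press to go down. Fully home in the lock hole, its collar lies on the arm and its foot 12 mm below the quadrant's top.
- bowl: Polished steel mixer bowl, about 250 x 225 x 157 mm, standing left of the base; origin at the centre of its underside. Leave alone.
- screwdriver: Screwdriver with a black handle, 190 mm long, lying on the worktop to the right of the base. Leave alone.
- cup: Small purple cup with a handle, 63 x 90 x 50 mm, behind the base to the left; origin at the centre of its underside. Leave alone.
Not all that is in view belongs to the job. What is meant by the part that bears pin_knob is not purple, and is the smaller of those in its own colour.

How it is judged:
By the outcome, as a careful person would: the job done as asked, in the order asked, and still so for the second after the job is handed in, with the robot touching nothing.
It also fails if it takes over 64 s, if anything falls off the work surface, if the arm or the gripper's body presses on something with over 40 N, if the wrist force passes 120 N, or if a joint passes its speed limit or range.

## Working session

There is one attempt and no reset: what is moved stays moved. The work goes in short steps, each a Python script; the robot and the scene stay as the last script left them, time stands still between calls to the robot, and variables do not carry over. Pictures are saved under pics/ and viewed, at most 10 in all, crops included, and the job is handed in when it is done.

```bash
mkdir -p pics; ls
cat > h.py <<'E'
import numpy as np, cv2
from bench import manip as m
def save(n,f,crop=None,s=1):
    p=f[0][:,:,::-1]
    if crop: p=p[crop[1]:crop[3],crop[0]:crop[2]]
    cv2.imwrite('pics/'+n+'.png',cv2.resize(p,None,fx=s,fy=s,interpolation=cv2.INTER_CUBIC))
def ray(c,u,v):
    K=np.array(c['camera_matrix']);k=c['k1']
    return cv2.undistortPoints(np.array([[[u,v]]],float),K,np.array([k,0,0,0.]))[0,0]
def at_z(c,u,v,z):
    a=ray(c,u,v);R=np.array(c['R']);t=np.array(c['t']);d=R.T@np.array([a[0],a[1],1]);o=-R.T@t
    return o+d*(z-o[2])/d[2]
def at_d(c,u,v,d):
    a=ray(c,u,v);return np.array(c['R']).T@(np.array([a[0],a[1],1])*d-np.array(c['t']))
E
python3 - <<'E'
from h import *
for n in ['top','scene']:
    f=m.grab_frame(n);save(n+'1',f);np.savez(n+'1.npz',p=f[0],d=f[1])
    for k in ['mixer_base','pin_knob','tension_eye','stow_hole','tension_pivot','quadrant_mid']:
        print(n,k,[(np.round(r['at'],3).tolist(),round(r['confidence'],2)) for r in m.look_for(n,k)][:4])
print(m.current_time(),m.current_tcp_rot())
E
```

```text
pics
top mixer_base [([0.599, 0.017, 0.056], 0.7), ([0.612, -0.038, 0.081], 0.19)]
top pin_knob [([0.485, 0.243, 0.071], 0.57), ([0.509, -0.23, 0.054], 0.5), ([0.519, 0.109, 0.119], 0.45)]
top tension_eye [([0.606, -0.04, 0.085], 0.66)]
top stow_hole [([0.604, 0.019, 0.062], 0.97)]
top tension_pivot [([0.608, -0.04, 0.082], 0.85)]
top quadrant_mid [([0.604, 0.02, 0.056], 0.79)]
scene mixer_base [([0.59, 0.093, 0.059], 0.89)]
scene pin_knob [([0.476, 0.253, 0.059], 0.89), ([0.516, 0.12, 0.106], 0.6), ([0.507, -0.225, 0.041], 0.55)]
scene tension_eye [([0.608, -0.03, 0.08], 0.92)]
scene stow_hole [([0.588, 0.089, 0.056], 0.66)]
scene tension_pivot [([0.605, -0.035, 0.082], 0.86)]
scene quadrant_mid [([0.589, 0.09, 0.059], 0.59)]
0.7 [[-9.29483939e-01  3.68862586e-01 -4.54463113e-06]
 [ 3.68862586e-01  9.29483938e-01 -4.66791806e-05]
 [-1.29940416e-05 -4.50638930e-05 -9.99999999e-01]]
```

View pics/top1.png

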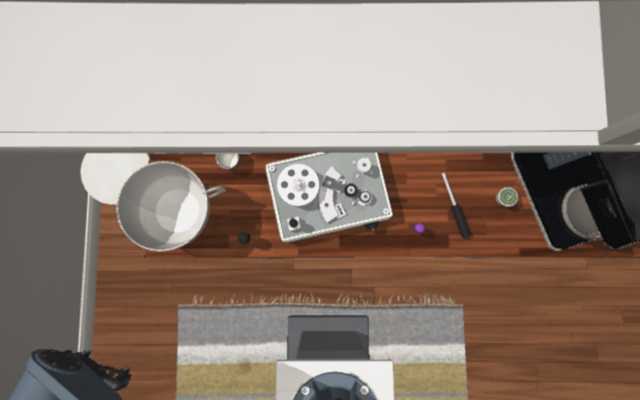

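View pics/scene1.png

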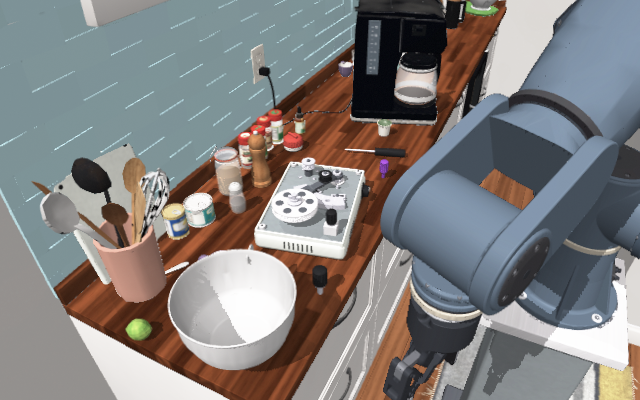

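The pin stands in the boss at top (293,223) / scene (331,222). The other candidates are a black one at top (243,238) and a purple one at top (420,228). The pin in the boss fits, being black and apparently the smaller. I'll move the wrist camera over it to confirm this and to measure.

```bash
cat >> h.py <<'E'
def Rt(yaw): # closing axis y at angle yaw from world x, tool down
    c,s=np.cos(yaw),np.sin(yaw)
    return np.array([[-s,c,0],[c,s,0],[0,0,-1.]])
E
python3 - <<'E'
from h import *
print(m.inverse_kinematics([0.52,0.115,.1],Rt(0)),m.inverse_kinematics([0.60,-.03,.1],Rt(0.)))
m.move_ptp([0.53,0.06,0.33],Rt(0))
c=m.get_calibration('wrist');f=m.grab_frame('wrist');print(m.current_time(), m.current_ee_pos())
print(c); print('cam at',-np.array(c['R']).T@np.array(c['t']))
save('w1',f);np.savez('w1.npz',p=f[0],d=f[1],c=c)
for k in ['pin_knob','tension_eye','tension_pivot','mixer_base']:
    print(k,[(np.round(r['at'],3).tolist(),round(r['confidence'],2)) for r in m.look_for('wrist',k)][:4])
E
```

```text
[ 1.30225934e-01  4.95445121e-01  1.80609223e+00 -4.44089210e-16
  8.40055307e-01  1.30225934e-01] [-1.27439202e-01  5.97939543e-01  1.62039243e+00 -4.44089210e-16
  9.23260681e-01 -1.27439202e-01]
2.7833 [0.52986094 0.0607588  0.32984153]
{'camera_matrix': array([[306.29593127,   0.        , 320.19193125],
       [  0.        , 306.29593127, 201.70559961],
       [  0.        ,   0.        ,   1.        ]]), 'k1': -0.02549961454696769, 'R': array([[ 9.99998990e-01,  1.40033745e-03, -2.42622696e-04],
       [ 1.41537253e-03, -9.65834128e-01,  2.59157162e-01],
       [ 1.28574199e-04, -2.59157244e-01, -9.65835134e-01]]), 't': array([-5.30081990e-01, -4.86706084e-04,  4.88060194e-01])}
cam at [0.53001939 0.12675655 0.47138321]
pin_knob [([0.487, 0.241, 0.072], 0.85), ([0.521, 0.111, 0.118], 0.59), ([0.51, -0.226, 0.033], 0.52)]
tension_eye [([0.611, -0.031, 0.082], 0.91), ([0.523, 0.11, 0.118], 0.36)]
tension_pivot [([0.61, -0.033, 0.084], 0.83)]
mixer_base [([0.601, 0.038, 0.055], 0.95)]
```

View pics/w1.png

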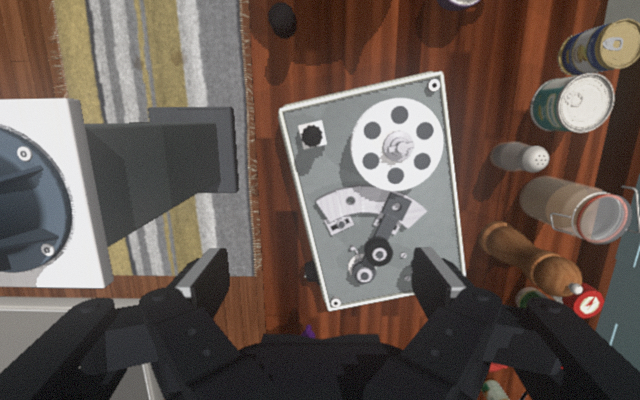

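The wrist view shows the boss with its black knob at (312,135). The larger black look-alike stands on the worktop at (283,18). The arm runs from the pivot near (363,273) to the eye near (397,199). Next, the confirming crop.

Run:
```python
from h import *
z=np.load('w1.npz',allow_pickle=True);save('w1c',(z['p'],),(280,100,450,290),3)
```

```text
(no output)
```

View pics/w1c.png

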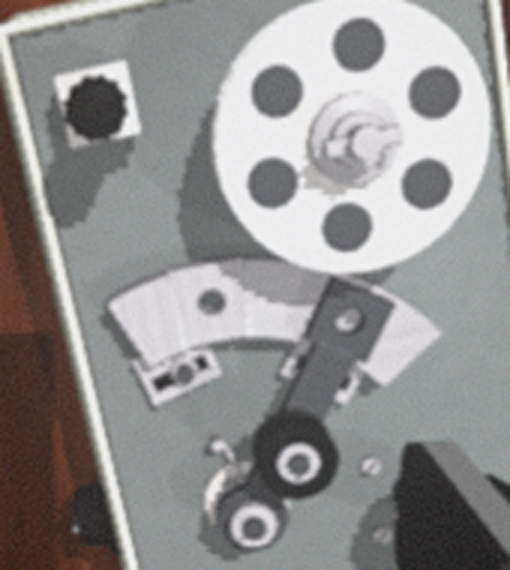

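The crop confirms the pin: the small black ribbed knob in the aluminium boss. It also shows the eye at about (396,206), the pivot post at about (365,275) and a hole in the quadrant at about (350,200). I'll turn these into world positions.

Run:
```python
from h import *
z=np.load('w1.npz',allow_pickle=True);c=z['c'].item();d=z['d']
P={}
for n,u,v,h in [('pin',312,135.5,.120),('eye',395.9,206,.082),('piv',364.8,275,.092),('hole',350.2,200.2,.072),('boss',311.8,133.5,.082),('pul',398,146,.126)]:
    P[n]=at_z(c,u,v,h); print(n,P[n].round(4),'depth z',at_d(c,u,v,d[int(round(v)),int(round(u))]).round(4))
e=P['eye']-P['piv'];h=P['hole']-P['piv']
for a in (e,h):print(np.hypot(*a[:2]),np.arctan2(a[1],a[0]))
# boss blob: bright pixels at z~0.082; knob top pixels z>0.11 around pin
vv,uu=np.mgrid[105:165,285:345]
Q=np.array([at_d(c,a,b,d[b,a]) for a,b in zip(uu.ravel(),vv.ravel())])
k=Q[:,2]>.112;print('knob',k.sum(),Q[k].mean(0),Q[k].min(0),Q[k].max(0))
k=(Q[:,2]>.076)&(Q[:,2]<.09);print('boss',k.sum(),Q[k].min(0),Q[k].max(0))
```

```text
pin [0.5208 0.1095 0.12  ] depth z [0.5207 0.1094 0.118 ]
eye [0.6303 0.0165 0.082 ] depth z [0.6329 0.0136 0.0716]
piv [ 0.5915 -0.0792  0.092 ] depth z [ 0.5918 -0.0804  0.0898]
hole [0.5705 0.0218 0.072 ] depth z [0.572  0.0179 0.0574]
boss [0.5195 0.1101 0.082 ] depth z [0.5205 0.1117 0.1196]
pul [0.6168 0.0986 0.126 ] depth z [0.6172 0.0984 0.1243]
0.10326552469970202 1.1858229545582843
0.10307161389774658 1.7753770583573274
knob 369 [0.52076436 0.11020621 0.13445418] [0.50794636 0.09733904 0.11215241] [0.53204028 0.12675655 0.47138321]
boss 229 [0.50241523 0.0920846  0.07892652] [0.53726094 0.12636355 0.08603557]
```

Run:
```python
from h import *
m.set_gripper(0.42,60)
m.move_ptp([0.5205,0.1098,0.15],Rt(0))
m.move_l([0.5205,0.1098,0.0865],max_speed=.06)
f0=m.current_force();print('F before',f0.round(2),m.current_ee_pos().round(4))
m.set_gripper(0.0,60)
print('w',m.current_grip_width(),m.current_grip_force(),'F',m.current_force().round(2))
m.move_l([0.5205,0.1098,0.0975],max_speed=.03);print(m.current_force().round(2))
m.move_l([0.5205,0.1098,0.135],max_speed=.08);print(m.current_force().round(2),m.current_ee_pos().round(4))
m.move_l([0.6303,0.0165,0.120],max_speed=.12);print(m.current_ee_pos().round(4))
c=m.get_calibration('wrist');f=m.grab_frame('wrist')
save('w2',f,(220,120,420,320),3);np.savez('w2.npz',p=f[0],d=f[1],c=c);print(m.current_time(),m.current_grip_width(),m.current_force().round(2))
```

```text
F before [-0.53  0.39 -0.05] [0.5207 0.1098 0.0868]
w 0.2620761002627682 58.64460647106171 F [-2.07 -1.36  5.6 ]
[ 0.28 -0.89  0.41]
[-0.01  0.92 -1.14] [0.5203 0.1098 0.1349]
[0.63   0.0169 0.1201]
8.3 0.2618382855160017 [ 0.06 -0.35 -1.02]
```

View pics/w2.png

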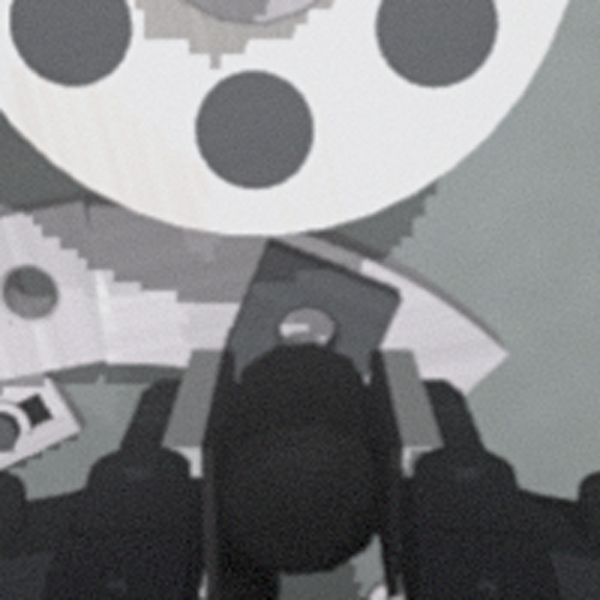

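The close view shows the knob top centred near pixel (321,282). The arc of the eye is centred near (322.5,231.7) and the lock hole near (230,217).

Run:
```python
from h import *
z=np.load('w2.npz',allow_pickle=True);c=z['c'].item()
for n,u,v,h in [('eye',322.3,231.6,.082),('knobtop',320.7,282.3,.1533),('hole',230.2,217.3,.072)]: print(n,at_z(c,u,v,h).round(4))
g=z['p'][:,:,0].astype(int); print(g[216:240:2,308:338:2])
```

```text
eye [0.6315 0.0154 0.082 ]
knobtop [0.6304 0.0209 0.1533]
hole [0.5716 0.0215 0.072 ]
[[ 97  94  97  96  93  92  93  92  94  94  95 101  97  93 103]
 [ 97 102  95  94  97  94  96  93  94  96  96  94 103  97 102]
 [ 94  86  94  97  94  95  89  86  89  92  91  93  93  97  94]
 [ 89  91  96  94  88  87  93  98  89  86  91  93  94  90  92]
 [ 93  90  96  93 109 127 137 133 137 127 102  83  94  91  91]
 [ 95  98  92 109 146 132 134 132 133 137 127  94  89  95  94]
 [ 93  96  92 182 183 184 186 169 130 128 129 121  82  91  93]
 [ 97  93  84 186 193 169 161 153 127 131 130 118  77  89  93]
 [ 97  99  78 106 119 119 123 124 123 157 162  90  76  91  90]
 [ 96  94  81  79  94  87  87  77  74 110 105  55  82  90  90]
 [ 91  73  53  57  42  54  49  50  48  53  57  61  86  97  96]
 [ 58  50  51  50  52  50  45  47  43  50  47  51  51  65  87]]
```

```bash
cat >> h.py <<'E'
def down(x,y,z0,z1,lim,step=.0006,v=.02,f0=0):
    """step down from z0 to z1; stop when upward force exceeds lim; returns (z, force)"""
    z=z0
    while z>z1+1e-6:
        z=max(z1,z-step); m.move_l([x,y,z],max_speed=v)
        f=m.current_force()
        if f[2]-f0>lim: return z,f
    return z,m.current_force()
E
python3 - <<'E'
from h import *
t0=m.current_time()
f0=m.current_force()[2]
C=np.array([.6308,.0148])
m.move_l([*C,.1115],max_speed=.06)
offs=[(0,0)]+[(r*np.cos(a),r*np.sin(a)) for r,n in((.0012,6),(.0024,8)) for a in np.arange(n)*2*np.pi/n]
for o in offs:
    p=C+o
    m.move_l([*p,.1108],max_speed=.04)
    z,f=down(*p,.1108,.1030,3.5,.001,.03,f0)
    print(np.round(np.array(o)*1e3,2),round(z,4),f.round(1),round(m.current_time(),2))
    if z<.1045: print('IN',m.current_ee_pos().round(4),m.current_ft_torque().round(2));break
    m.move_l([*p,.1108],max_speed=.06)
    if m.current_time()>24:break
E
```

```text
[0. 0.] 0.103 [-0.2 -1.  -0.3] 10.84
IN [0.6308 0.0148 0.1029] [-0.    0.01  0.03]
```

The pin went into the eye at the first try. I'll lower it to just above the quadrant and swing along the arc, watching the forces.

```bash
cat >> h.py <<'E'
PIV=np.array([.5914,-.0825]); A0=1.186; R0=.105
def arc(a,dr=0):
    t=A0+a; return PIV+(R0+dr)*np.array([np.cos(t),np.sin(t)])
def loc(f,a): # radial, tangential, z
    t=A0+a; return np.array([f[0]*np.cos(t)+f[1]*np.sin(t),-f[0]*np.sin(t)+f[1]*np.cos(t),f[2]])
E
python3 - <<'E'
from h import *
z,f=down(.6308,.0148,.103,.1003,5,.0009,.03,-.5);print(z,f.round(1))
dr=0;a=0
while a<.55:
    a+=.025
    m.move_l([*arc(a,dr),z],max_speed=.05)
    l=loc(m.current_force(),a)
    if abs(l[0])>2.5: dr+=np.sign(l[0])*.0004
    if abs(l[2])>15 or np.hypot(l[0],l[1])>15: print('stop');break
    print(round(a,3),l.round(1),round(dr*1e3,1),m.current_ee_pos().round(4))
print(m.current_time(),m.current_grip_width())
E
```

```text
0.1003 [-0.1 -0.9 -1. ]
0.025 [ 2.2 -2.8 -2.7] 0.0 [0.6287 0.0158 0.1005]
0.05 [ 2.2 -3.5 -1.2] 0.0 [0.6261 0.0167 0.1005]
0.075 [ 1.4 -3.4 -0.9] 0.0 [0.6236 0.0176 0.1005]
0.1 [ 3.  -3.8 -0.7] 0.4 [0.621  0.0183 0.1004]
0.125 [ 0.5 -3.4  0.9] 0.4 [0.6185 0.0193 0.1004]
0.15 [ 1.2 -3.2  0.4] 0.4 [0.6159 0.02   0.1004]
0.175 [ 0.7 -3.  -0.7] 0.4 [0.6134 0.0206 0.1003]
0.2 [ 1.9 -4.6 -0.5] 0.4 [0.6108 0.0211 0.1003]
0.225 [ 1.  -4.  -0.7] 0.4 [0.6082 0.0216 0.1003]
0.25 [ 1.2 -4.2 -0.4] 0.4 [0.6056 0.0219 0.1003]
0.275 [ 1.6 -4.3 -0.8] 0.4 [0.603  0.0223 0.1003]
0.3 [ 1.1 -4.3 -0.6] 0.4 [0.6004 0.0225 0.1003]
0.325 [ 1.6 -5.1 -1.1] 0.4 [0.5978 0.0227 0.1003]
0.35 [ 0.1 -4.  -0.4] 0.4 [0.5952 0.0229 0.1003]
0.375 [ 0.6 -4.5 -1.2] 0.4 [0.5925 0.0229 0.1003]
0.4 [ 0.5 -5.  -0.2] 0.4 [0.5899 0.0229 0.1003]
0.425 [ 0.6 -5.5 -1.2] 0.4 [0.5873 0.0228 0.1004]
0.45 [ 0.6 -4.7 -0.9] 0.4 [0.5847 0.0227 0.1003]
0.475 [ 1.1 -5.2 -0.5] 0.4 [0.5821 0.0225 0.1004]
0.5 [ 0.3 -6.4 -0.7] 0.4 [0.5795 0.0222 0.1004]
0.525 [ 1.3 -5.6 -0.8] 0.4 [0.5769 0.0219 0.1004]
0.55 [ 1.9 -4.8 -0.7] 0.4 [0.5743 0.0215 0.1004]
17.0917 0.2596241161225619
```

Run:
```python
from h import *
dr=.0004
for a in [.582,.572,.592,.562,.602,.552,.612,.542,.622]:
    p=arc(a,dr); m.move_l([*p,.1003],max_speed=.04)
    z=.1003; ok=True
    while z>.0955:
        z-=.0006; m.move_l([*p,z],max_speed=.02); f=m.current_force(); zz=m.current_ee_pos()[2]
        print(round(zz*1e3,1),loc(f,a).round(1).tolist(),end=' ')
        if f[2]>14.5: ok=False;break
    print('\n',a,ok,m.current_time())
    if ok: break
    m.move_l([*p,.1003],max_speed=.04)
    if m.current_time()>38: break
```

```text
100.0 [1.4, -6.2, 1.0] 99.5 [1.0, -5.2, 2.2] 98.9 [2.6, -6.7, 2.2] 98.4 [1.6, -5.8, 1.7] 97.8 [2.3, -5.8, 2.8] 97.1 [1.7, -7.2, 2.7] 96.6 [1.7, -5.2, 2.1] 96.0 [1.8, -6.2, 2.3] 
 0.582 True 19.3417
```

Run:
```python
from h import *
a=.582;p=arc(a,.0004);z=.0955
while z>.0852:
    z-=.0006; m.move_l([*p,z],max_speed=.02); f=m.current_force(); zz=m.current_ee_pos()[2]
    print(round(zz*1e3,1),loc(f,a).round(1).tolist(),end=' ')
    if f[2]>16 or np.hypot(*f[:2])>15: break
print(m.current_time(),m.current_grip_width())
c=m.get_calibration('wrist');f=m.grab_frame('wrist');save('w3',f,(220,120,420,320),3)
```

```text
95.4 [2.1, -5.1, 2.3] 94.8 [2.9, -5.3, 2.4] 94.2 [2.1, -5.3, 1.9] 93.6 [2.1, -5.9, 2.5] 93.0 [2.4, -6.8, 2.6] 92.4 [2.4, -5.7, 2.2] 91.8 [2.9, -5.9, 2.8] 91.2 [2.2, -5.8, 2.5] 90.5 [3.0, -6.7, 2.9] 90.0 [2.5, -6.5, 1.9] 89.3 [1.3, -6.5, 2.1] 88.7 [2.5, -6.2, 2.8] 88.1 [1.7, -5.7, 2.8] 87.5 [1.8, -6.2, 2.2] 87.0 [3.1, -6.2, 3.8] 86.9 [2.2, -4.9, 7.2] 86.8 [4.0, -1.9, 14.2] 86.8 [4.3, -0.1, 19.5] 23.8417 0.262992829907272
```

View pics/w3.png

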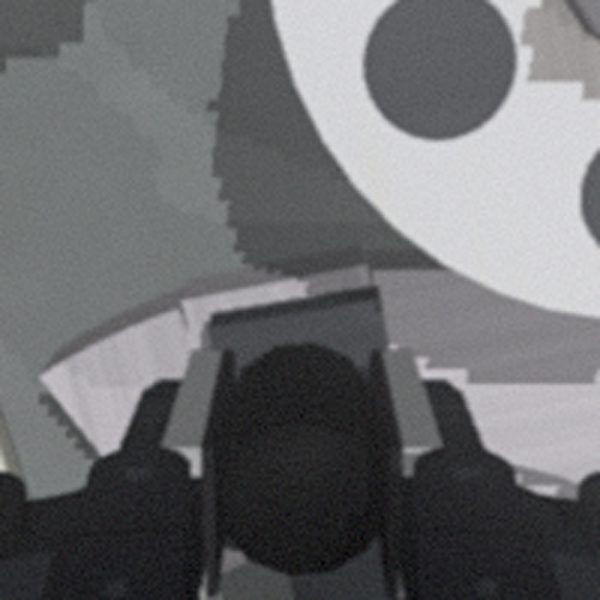

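The picture shows the arm end under the knob, over the quadrant. The press stopped at TCP z = 86.8 mm, the same height as when the collar sat on the boss, so the pin is home. I'll ease off, release, retreat and check.

Run:
```python
from h import *
p=arc(.582,.0004)
m.move_l([*p,.0868],max_speed=.02);print(m.current_force().round(1))
m.set_gripper(0.45);m.dwell(.2);print(m.current_force().round(1),m.current_grip_width())
m.move_l([*p,.17],max_speed=.08)
m.move_ptp([p[0],p[1]-.02,.26],Rt(0));m.dwell(.3)
c=m.get_calibration('wrist');f=m.grab_frame('wrist');save('w4',f,(220,70,420,270),3);np.savez('w4.npz',p=f[0],d=f[1],c=c)
print(m.current_time(),[(np.round(r['at'],3).tolist(),round(r['confidence'],2)) for r in m.look_for('wrist','pin_knob')])
```

```text
[4.5 4.  2.8]
[-0.6  0.8  0.2] 0.45449613296321456
26.65 [([0.511, -0.226, 0.033], 0.66), ([0.576, 0.023, 0.121], 0.63)]
```

View pics/w4.png

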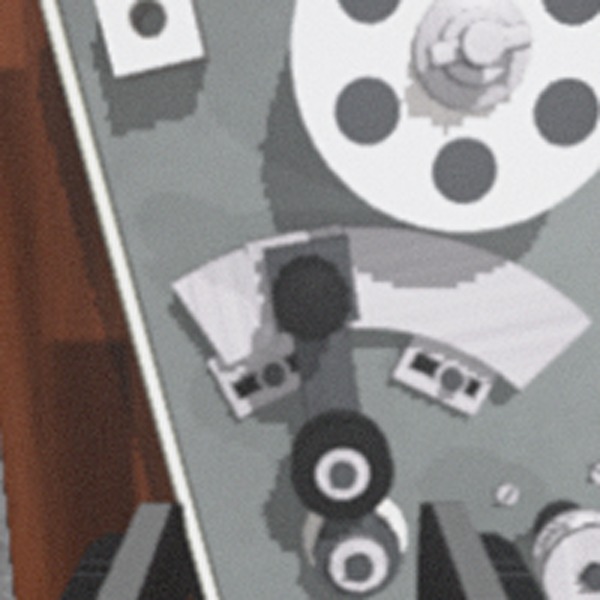

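The arm stays swung back with the knob standing upright in the eye at crop (312,297). The knob's top is at about 0.120 m, the height for fully home, and the stowage boss is empty.

```bash
python3 -c "
from h import *
print(m.sign_off())"
```

```text
the job is handed in; nothing more can be done
None
```

The tensioner arm is swung back and locked, with the pin pressed fully home in the quadrant's lock hole, and the job was handed in at about 27 s with the gripper clear.

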